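# Tighten the press's air elbow to its mark

### The arm

A 6-joint arm with a two-finger parallel gripper is mounted at the origin on the work surface. World frame = base frame: x ahead of the robot, y to its left, z up, the work surface at z = 0. Lengths are in m, angles in degrees, forces in N, time in s.
With the tool pointing down it reaches from about 0.3 to 0.875 m from the base axis. Payload 6.4 kg.
Tool frame: the origin (TCP) lies on the mounting face of the last link; the fingertips stand 173 mm ahead of it and the grasp point (between the pads) lies 155 mm ahead of it; z points along the fingers, y is the line along which they close (so a half turn about z gives the same grasp; the last joint's range is limited). The gripper opens to 85 mm and grips with 20 to 120 N. Pads are 22 mm wide; open, the fingers measure 114 mm over their backs; the gripper's body (76 mm by 85 mm) begins 54 mm behind the grasp point. The pads swing forward as they close: fully open they stand 13 mm farther back than shut.
Start: joints at [55.216, 10.359, 92.074, -0, 77.567, -11.82], TCP at [0.224, 0.529, 0.405] pointing down, gripper open.
Joint ranges: [-171.53, 171.53], [-51.25, 118.39], [17.06, 147.69], [-65.23, 245.23], [0, 150.52], [-178.68, 178.68]. Speed limits (degrees/s): [147.25, 147.25, 172.46, 180, 180, 180].

### API

Orientations are given as a 3x3 rotation matrix whose columns are the frame's x, y, z axes.
In Python, from station import env gives the robot as it stands. The module is installed in compiled form; this text tells all that it offers.
- The arm moves only by the tool apply_moves, never from a script. Its argument "moves" is a list of rows, each a list of 7 numbers: the shift along the tool's x, y, z in m, then the turn, a rotation vector about the tool's x, y, z in rad, then the closure, from -1 (fully open) to 1 (shut). In form: [[dx, dy, dz, ax, ay, az, jaw], ...]. A call has 1 to 20 rows; each row shifts and turns the commanded pose from where the row before left it, along the tool's axes as they then stand; what a row does not reach is not made up. A row lasts 1/10 s, in which the tool goes at most 50 mm and 8.59 degrees, less where a joint would pass 70% of its speed; a pose out of reach is approached as far as the arm can. A call is refused whole if a number of a shift passes 0.05 or a number of a turn 0.15, either way. A call with a gripper value outside its range is refused whole. The fingers move at their own pace and stop on an object; "newtons" is the grip in N (left out, the last holds). Time passes only in rows, so rows that do not move let the fingers close. It gives the time, the measured TCP pose, the force, the opening and the grip force at its end, in the units of the state.
- env.sense(): the state, without advancing time (a new reading comes with each control period).
- env.read_camera(name): name is "scene" or "top" or "wrist"; returns (picture, depth): 384x512x3 uint8, blue, green, red; 384x512 float32, m along the optical axis (not along the pixel's ray), 0 where there is no reading.
- env.camera_info(name): a dict with "intrinsics" (3x3 intrinsics, pixels), "k1" (the pictures are not rectified: a ray, as slopes to the right and down, at radius r is drawn at 1 + k1 r^2 times it, then the intrinsics apply), "rvec" (rotation vector, rad) and "tvec" (3), from world to camera coordinates, as OpenCV has them. Camera axes: x right, y down, z forward; pixel columns grow to the right and rows downward; lengths in m; the calibration is good to about 2 mm. A picture is of the moment at which its call begins: read the wrist's pose just before it. camera_info takes no time and is no camera call; for the wrist camera it gives the pose at the moment of the call.
- env.close_job(): hands the job in; it is judged then, once.
Trained networks look in the newest picture that a camera, given by its name, has taken for a name from the list of things; names that differ only in an ending like _2 or _b are one class to them, and where a whole thing is asked for, a point or a joint stands for the part that bears it (a point fixed in the world has none). Each returns a list of dicts, best first, with "p" (0 to 1); they miss things now and then, are a little off and sometimes report something else, mostly with a low value. They report only what shows in the picture. A call takes as long as a camera call. They do not tell look-alikes from the thing itself.
- env.boxes_of(camera, query): "extent" ([left, top, right, bottom] as shares, 0 to 1, of the picture: columns of its width, rows of its height, round what is visible of it).
The state is a dict: "time": time; "qpos": joint angles; "joint_velocities": joint speeds; "effort": joint torques, N m; "ee_pos": TCP position; "eef_rot": TCP orientation; "ft_force": force on the tool from outside, world axes, zero at the start; "moment": the same for the moment, N m; "gripper_width": finger opening in m; "finger_force": force on a finger pad.
Only numpy, scipy, OpenCV 4.12 (cv2) and the standard library are available. Lean on these libraries where they do the work, as an engineer would, in place of code of your own. Each camera call takes 0.05 s, during which the arm holds its last target. There are 200 camera calls.

### The job

The sole press is getting a new air line. The brass elbow on the black air block is only part-way screwed on: screw it further on, clockwise seen from above, and stop when its outlet points straight at the block's red tab, without going past it. Leave the silvery elbow on the grey block as it is.

Things in the scene. Friction and masses are not known exactly. Their poses are not given: they have to be found in the camera images.
- brass_elbow: Brass pipe elbow on the stub amid the black block (120 x 120 mm, 40 high). Origin on its upright turning axis, at its underside, 46 mm above the bench; z up, x along the outlet. 12 to 58 mm above the origin: 28 mm square body, flats left and right of the outlet free to pinch from above, best 40 mm up; below, a 34 mm nut. Turns about z only, stiffly (0.07 N m), stays where left, sinks 2 mm a turn.
- elbow_outlet (a point): Centre of the brass elbow's outlet mouth, 50 mm from the turning axis, 42 mm above the elbow's origin; the level outlet pipe is 22 mm thick with a 27 mm end collar. It starts 50 to 85 degrees short of the red tab (to be turned clockwise seen from above); turning back meets a stop after 20 to 50 degrees.
- mark (a point): Point on the red tab, a 10 mm wide fixed strip on top of the black block that runs straight out from the stub, with a 14 mm high upturned end 57 mm from the axis. The point is on the strip's middle line, 4 mm above the block's top, 50 mm from the turning axis: the outlet mouth is to come straight above it. x points outwards, z up.
- steel_outlet (a point): Centre of the outlet mouth of the other, silvery elbow (same shape and size), which stands on the grey block and already points at its yellow tab. To be left alone.
Mind the look-alikes: they are no part of the job. What is meant by the part that bears brass_elbow is not brown or pink, and is the larger of those in its own colour.

How it is judged:
By the outcome, as a careful person would: the job done as asked, in the order asked, and still so for the second after the job is handed in, with the robot touching nothing.
It also fails if it takes over 32 s, if anything falls off the work surface, if the arm or the gripper's body presses on something with over 40 N, if the wrist force passes 120 N, or if a joint passes its speed limit or range.

## Working session

There is one attempt and no reset: what is moved stays moved. The work goes in short steps, Python scripts to look and compute and a tool call to move; the robot and the scene stay as the last step left them, time stands still between calls to the robot, and variables do not carry over. Pictures are saved under pics/ and viewed, at most 10 in all, crops included, and the job is handed in when it is done.

Besides the shell and the picture viewer there is one more tool, called after ">>>" as a command line: name --pt "numbers of a row" for each row, then --argument value for the rest. apply_moves: Moves the arm, as the interface text tells. Its arguments: {"type":"object","properties":{"moves":{"type":"array"},"newtons":{"type":"number"}},"required":["moves"]}

```bash
mkdir -p pics; cat > h.py <<'E'
import numpy as np, cv2
from station import env
def cam(n):
    i=env.camera_info(n); R=cv2.Rodrigues(np.array(i["rvec"],float))[0]
    return np.array(i["intrinsics"],float),float(i["k1"]),R,np.array(i["tvec"],float).ravel()
def cloud(n,d):
    K,k,R,t=cam(n); h,w=d.shape; u,v=np.meshgrid(np.arange(w),np.arange(h))
    p=cv2.undistortPoints(np.stack([u,v],-1).reshape(-1,1,2).astype(float),K,np.array([k,0,0,0,0.])).reshape(h,w,2)
    P=np.dstack([p[...,0]*d,p[...,1]*d,d]); return (P-t)@R
def proj(n,X):
    K,k,R,t=cam(n); return cv2.projectPoints(np.array(X,float).reshape(-1,1,3),cv2.Rodrigues(R)[0],t,K,np.array([k,0,0,0,0.]))[0].reshape(-1,2)
E
python3 - <<'E'
from h import *
for n in("scene","top"):
    p,d=env.read_camera(n); cv2.imwrite(f"pics/{n}1.png",p); np.savez(f"{n}.npz",p=p,d=d); C=cloud(n,d)
    for q in("brass_elbow","elbow_outlet","mark","steel_outlet"):
        for b in env.boxes_of(n,q):
            e=np.array(b["extent"])*[512,384,512,384]; c=((e[:2]+e[2:])/2).astype(int)
            print(n,q,round(b["p"],2),e.round(),C[c[1],c[0]].round(3))
print(env.sense()["time"])
E
```

```text
scene brass_elbow 0.97 [256. 214. 280. 251.] [ 0.566 -0.047  0.097]
scene brass_elbow 0.79 [234. 138. 265. 167.] [0.385 0.084 0.095]
scene brass_elbow 0.76 [152. 258. 186. 293.] [ 0.515 -0.222  0.097]
scene brass_elbow 0.64 [140. 200. 162. 222.] [ 0.354 -0.158  0.07 ]
scene elbow_outlet 0.92 [251. 218. 283. 248.] [ 0.566 -0.047  0.097]
scene elbow_outlet 0.9 [152. 260. 185. 295.] [ 0.517 -0.224  0.097]
scene elbow_outlet 0.81 [141. 197. 159. 221.] [ 0.348 -0.155  0.069]
scene elbow_outlet 0.59 [236. 141. 264. 165.] [0.387 0.085 0.096]
scene mark 0.61 [141. 281. 176. 313.] [ 0.503 -0.248  0.042]
scene steel_outlet 0.95 [345. 145. 375. 176.] [0.571 0.237 0.092]
scene steel_outlet 0.45 [150. 260. 187. 295.] [ 0.517 -0.224  0.097]
top brass_elbow 0.86 [264. 144. 287. 185.] [ 0.549 -0.038  0.107]
top brass_elbow 0.71 [325. 265. 342. 289.] [ 0.341 -0.147  0.075]
top brass_elbow 0.68 [194. 236. 217. 271.] [0.38  0.089 0.097]
top brass_elbow 0.61 [361. 169. 380. 208.] [ 0.503 -0.216  0.106]
top elbow_outlet 0.96 [267. 142. 286. 183.] [ 0.553 -0.04   0.107]
top elbow_outlet 0.79 [325. 264. 339. 290.] [ 0.34  -0.143  0.077]
top elbow_outlet 0.66 [193. 235. 216. 274.] [0.378 0.09  0.102]
top elbow_outlet 0.65 [359. 167. 379. 209.] [ 0.504 -0.215  0.104]
top mark 0.54 [353. 190. 390. 213.] [ 0.48  -0.218  0.101]
top steel_outlet 0.93 [105. 151. 147. 174.] [0.552 0.248 0.104]
0.5
```

View pics/scene1.png

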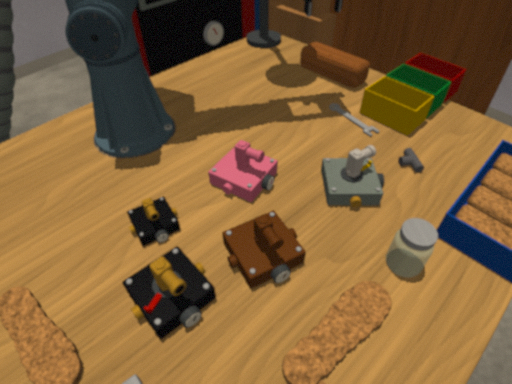

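View pics/top1.png

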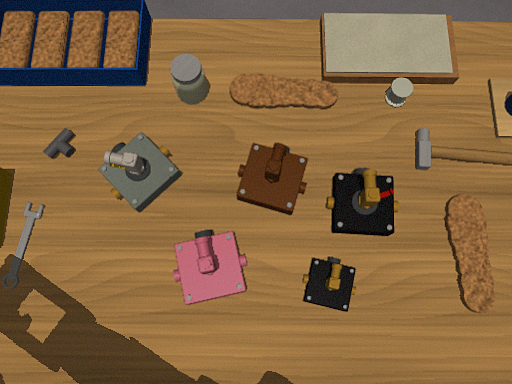

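The first picture (scene) shows these candidates for the brass elbow:
- large black block, about (170,280)
- small black block, about (152,215)
- brown block, about (268,240)
- pink block, about (247,160)
- grey block with the silvery elbow, about (355,165)

In the top picture they are at (368,195), (332,280), (274,165), (205,255) and (128,160). The description picks the larger black block, at (366,203) in the top picture. Its red tab points to about (390,194).

```bash
python3 - <<'E'
from h import *
for n,(x0,y0,x1,y1) in dict(top=(315,155,410,250),scene=(110,235,230,350)).items():
    z=np.load(n+".npz"); p,d=z["p"],z["d"]; C=cloud(n,d)
    m=np.zeros(d.shape,bool); m[y0:y1,x0:x1]=1; m&=d>0
    b,g,r=[p[...,i].astype(int) for i in range(3)]
    blk=m&(abs(C[...,2]-.04)<.006)&(np.maximum(np.maximum(b,g),r)<60)
    red=m&(r>120)&(g<60)&(b<60)
    brass=m&(r>110)&(g>70)&(b<90)&(C[...,2]>.075)
    R=cv2.minAreaRect((C[blk][:,:2]*1000).astype(np.float32)); print(n,"block",R,blk.sum())
    print("red",red.sum(),C[red].mean(0).round(4)); print(C[red][::3].round(3).tolist())
    for lo in(.08,.09,.1):
        k=brass&(C[...,2]>lo); print(lo,k.sum(),C[k].mean(0).round(4), cv2.minAreaRect((C[k][:,:2]*1000).astype(np.float32)))
p=np.load("top.npz")["p"][150:250,310:415]; cv2.imwrite("pics/crop1.png",cv2.resize(p,None,fx=6,fy=6,interpolation=cv2.INTER_CUBIC)[:600,:])
E
```

```text
top block ((499.4230041503906, -220.11972045898438), (120.33975219726562, 132.94631958007812), 86.8045883178711) 2608
red 56 [ 0.5094 -0.2637  0.0472]
[[0.519, -0.273, 0.054], [0.514, -0.27, 0.055], [0.515, -0.265, 0.045], [0.512, -0.272, 0.056], [0.513, -0.261, 0.045], [0.512, -0.267, 0.046], [0.51, -0.274, 0.054], [0.51, -0.257, 0.046], [0.511, -0.263, 0.044], [0.511, -0.27, 0.044], [0.508, -0.252, 0.046], [0.507, -0.258, 0.049], [0.509, -0.265, 0.043], [0.509, -0.272, 0.043], [0.507, -0.257, 0.044], [0.506, -0.262, 0.048], [0.504, -0.252, 0.045], [0.505, -0.259, 0.043], [0.502, -0.254, 0.045]]
0.08 361 [ 0.5085 -0.2196  0.1027] ((511.14434814453125, -220.13478088378906), (64.17505645751953, 26.278076171875), 0.15208618342876434)
0.09 361 [ 0.5085 -0.2196  0.1027] ((511.14434814453125, -220.13478088378906), (64.17505645751953, 26.278076171875), 0.15208618342876434)
0.1 264 [ 0.5025 -0.2197  0.1044] ((510.6646423339844, -219.86277770996094), (63.553951263427734, 26.089122772216797), 1.3205798864364624)
scene block ((500.8994140625, -182.49966430664062), (199.34097290039062, 128.1782
[... 710 characters left out ...]
.044], [0.509, -0.274, 0.054], [0.506, -0.269, 0.042], [0.51, -0.266, 0.044], [0.509, -0.276, 0.054], [0.512, -0.273, 0.053], [0.511, -0.268, 0.044], [0.513, -0.264, 0.042], [0.513, -0.275, 0.053], [0.515, -0.271, 0.051], [0.514, -0.267, 0.044], [0.517, -0.273, 0.054], [0.514, -0.269, 0.044]]
0.08 502 [ 0.5098 -0.2227  0.1   ] ((510.5380859375, -222.38836669921875), (27.404739379882812, 63.86222457885742), 86.95061492919922)
0.09 501 [ 0.5098 -0.2227  0.1   ] ((510.5380859375, -222.38836669921875), (27.404739379882812, 63.86222457885742), 86.95061492919922)
0.1 249 [ 0.4979 -0.2222  0.1033] ((510.5890197753906, -222.09561157226562), (26.92017936706543, 63.914669036865234), 87.41439819335938)
```

View pics/crop1.png

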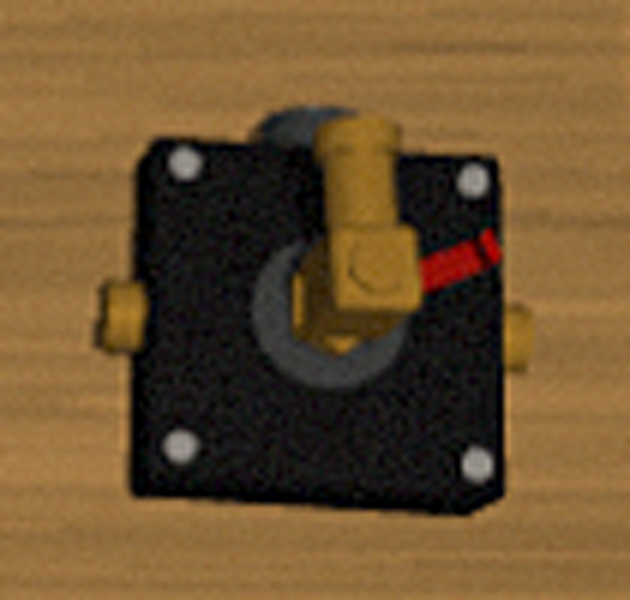

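The crop shows the large black block with one brass elbow. Its outlet points up (mouth about (360,130)) and the red tab runs from (420,275) to (490,245), so it needs roughly 70° clockwise. Next I'll plan a viewing pose above it.

```bash
python3 - <<'E'
from h import *
s=env.sense(); R=np.array(s["eef_rot"]); p=np.array(s["ee_pos"]); print(p,R.round(3).tolist(),s["qpos"],s["gripper_width"])
h=np.degrees(np.arctan2(R[1,0],R[0,0])); print("heading tool x",h)
T=np.array([.4935,-.221,.36]); d=R.T@(T-p); print("shift tool",d)
K,k,Rc,t=cam("wrist"); c=-Rc.T@t; print("cam in tool",R.T@(c-p),"axis",R.T@Rc.T[:,2], "camx",R.T@Rc.T[:,0])
E
```

```text
[0.224326   0.52943816 0.40464754] [[-0.921, 0.39, -0.0], [0.39, 0.921, -0.0], [0.0, -0.0, -1.0]] [ 5.52154608e+01  1.03611814e+01  9.20767138e+01  2.26820550e-04
  7.75682643e+01 -1.18204350e+01] 0.08527870268456314
heading tool x 157.0358469207396
shift tool [-0.54063019 -0.58594101  0.04469478]
cam in tool [ 0.07753741 -0.0003106   0.03032309] axis [-3.01244342e-01  1.05367717e-04  9.53546976e-01] camx [1.10782135e-03 9.99999358e-01 2.39481922e-04]
```

>>> apply_moves --pt "-0.034 -0.0366 0 0 0 0 -1" --pt "-0.034 -0.0366 0 0 0 0 -1" --pt "-0.034 -0.0366 0 0 0 0 -1" --pt "-0.034 -0.0366 0 0 0 0 -1" --pt "-0.034 -0.0366 0 0 0 0 -1" --pt "-0.034 -0.0366 0 0 0 0 -1" --pt "-0.034 -0.0366 0 0 0 0 -1" --pt "-0.034 -0.0366 0 0 0 0 -1" --pt "-0.034 -0.0366 0 0 0 0 -1" --pt "-0.034 -0.0366 0 0 0 0 -1" --pt "-0.034 -0.0366 0 0 0 0 -1" --pt "-0.034 -0.0366 0 0 0 0 -1" --pt "-0.034 -0.0366 0 0 0 0 -1" --pt "-0.034 -0.0366 0 0 0 0 -1" --pt "-0.034 -0.0366 0 0 0 0 -1" --pt "-0.034 -0.0366 0 0 0 0 -1" --pt "0 0 0.011 0 0 -0.1 -1" --pt "0 0 0.011 0 0 -0.1 -1" --pt "0 0 0.011 0 0 -0.1 -1" --pt "0 0 0.011 0 0 -0.1 -1"

```text
time: 2.5
ee_pos: [0.4967, -0.2222, 0.3602]
eef_rot: [[-1.0, -0.003, -0.0], [-0.003, 1.0, 0.0], [0.0, 0.0, -1.0]]
ft_force: [0.6, -0.0, 0.9]
gripper_width: 0.0857
finger_force: 0.0
```

>>> apply_moves --pt "0 0 0 0 0 0 -1" --pt "0 0 0 0 0 0 -1"

```text
time: 2.7
ee_pos: [0.4968, -0.222, 0.3609]
eef_rot: [[-1.0, 0.003, -0.0], [0.003, 1.0, 0.0], [0.0, 0.0, -1.0]]
ft_force: [-0.1, 0.1, 0.1]
gripper_width: 0.0857
finger_force: 0.0
```

```bash
cat > look.py <<'E'
from h import *
import sys
def look(tag,view=True):
    s=env.sense(); ci=cam("wrist"); p,d=env.read_camera("wrist"); C=cloud("wrist",d)
    big=cv2.resize(p,(768,576),interpolation=cv2.INTER_CUBIC); cv2.imwrite(f"pics/{tag}.png",big); np.savez(tag+".npz",p=p,C=C,d=d)
    R=np.array(s["eef_rot"]); print(s["time"],np.round(s["ee_pos"],4),"head",np.degrees(np.arctan2(R[1,0],R[0,0])).round(2),"tilt",R[:,2].round(4),s["gripper_width"],s["finger_force"],s["ft_force"])
    near=np.hypot(C[...,0]-.4935,C[...,1]+.221)<.075; near&=d>0
    b,g,r=[p[...,i].astype(int) for i in range(3)]
    red=near&(r>100)&(g<r*.4)&(b<r*.4)
    st=red&(C[...,2]<.05); X=C[st]
    if len(X)>20:
        v=cv2.fitLine((X[:,:2]*1000).astype(np.float32),cv2.DIST_HUBER,0,.01,.01).ravel()
        print("red strip n",len(X),X.mean(0).round(4),"dir",np.degrees(np.arctan2(v[1],v[0])).round(2)%180-180)
    up=red&(C[...,2]>.05); print("upturn",up.sum(),C[up].mean(0).round(4) if up.any() else "")
    br=near&(r>g)&(g>b*1.3)&(g>r*.5)&(C[...,2]>.08)&(C[...,2]<.125)
    k=br; print("brass",k.sum(),cv2.minAreaRect((C[k][:,:2]*1000).astype(np.float32)))
    top=near&(C[...,2]>.0985); 
    k=br&(C[...,2]>.101); print("top",k.sum(),np.median(C[k][:,2]),cv2.minAreaRect((C[k][:,:2]*1000).astype(np.float32)))
if __name__=="__main__": look(sys.argv[1])
E
python3 look.py w1
```

```text
2.7 [ 0.4968 -0.222   0.3609] head 179.81 tilt [-1.e-04  1.e-04 -1.e+00] 0.08572740380290636 0.0 [-0.12026285  0.14291504  0.14783383]
red strip n 306 [ 0.5057 -0.2573  0.0451] dir -69.19
upturn 41 [ 0.5118 -0.2739  0.0551]
brass 2418 ((510.2620544433594, -222.03553771972656), (27.979520797729492, 65.09349060058594), 89.15953063964844)
top 1269 0.10488428708431523 ((510.0856018066406, -222.76112365722656), (27.71368408203125, 64.6479263305664), 87.37224578857422)
```

View pics/w1.png

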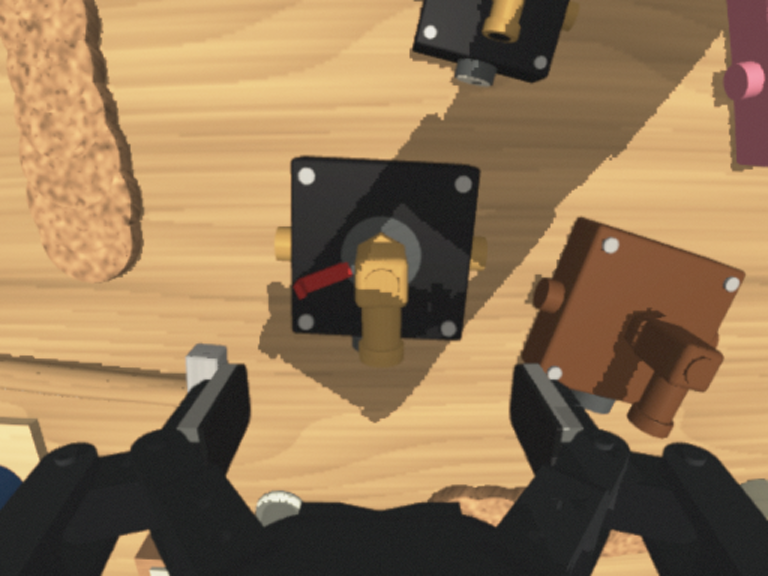

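The wrist picture shows the elbow body at (381,280) with its mouth at (381,350). The red tab runs from (350,272) to (297,290). The axis is about (0.4925,-0.222), the outlet heading about 0°, and the tab heading about -69.5°. I'll descend and pinch the flats.

>>> apply_moves --pt "0.0043 0 0.025 0 0 0 -1" --pt "0 0 0.03 0 0 0 -1" --pt "0 0 0.03 0 0 0 -1" --pt "0 0 0.02 0 0 0 -1" --pt "0 0 0.01 0 0 0 -1" --pt "0 0 0.005 0 0 0 -1" --pt "0 0 0 0 0 0 0.0" --pt "0 0 0 0 0 0 0.3" --pt "0 0 0 0 0 0 0.6" --pt "0 0 0 0 0 0 1" --pt "0 0 0 0 0 0 1" --pt "0 0 0 0 0 0 1" --pt "0 0 0 0 0 0 1" --pt "0 0 0 0 0 0 1" --newtons 40

```text
time: 4.15
ee_pos: [0.4928, -0.2215, 0.2418]
eef_rot: [[-1.0, 0.001, 0.001], [0.001, 1.0, 0.001], [-0.001, 0.001, -1.0]]
ft_force: [-0.4, 4.5, 7.3]
gripper_width: 0.0275
finger_force: 40.7
```

>>> apply_moves --pt "0 0 0 0 0 0.05 1" --pt "0 0 0 0 0 0.1 1" --pt "0 0 0 0 0 0.1 1" --pt "0 0 0 0 0 0.1 1" --pt "0 0 0 0 0 0.1 1" --pt "0 0 0 0 0 0.1 1" --pt "0 0 0.0004 0 0 0.1 1" --pt "0 0 0 0 0 0.1 1" --pt "0 0 0 0 0 0.1 1" --pt "0 0 0 0 0 0.1 1" --pt "0 0 0 0 0 0.1 1" --pt "0 0 0 0 0 0.05 1" --pt "0 0 0 0 0 0 1" --pt "0 0 0 0 0 0 1" --pt "0 0 0 0 0 0 1" --newtons 40

```text
time: 5.65
ee_pos: [0.4926, -0.2219, 0.2415]
eef_rot: [[-0.453, 0.892, 0.0], [0.892, 0.453, -0.0], [-0.0, 0.0, -1.0]]
ft_force: [-2.4, 2.6, 7.6]
gripper_width: 0.0275
finger_force: 40.8
```

```bash
python3 look.py w2
```

```text
5.65 [ 0.4926 -0.2219  0.2415] head 116.94 tilt [ 1.e-04 -2.e-04 -1.e+00] 0.027530037126260343 40.778013467788696 [-2.40102021  2.55604033  7.58776046]
upturn 0 
brass 6464 ((497.45294189453125, -233.259521484375), (97.76901245117188, 55.85743713378906), 26.574785232543945)
top 3727 0.10433295649412329 ((491.3150634765625, -220.8511962890625), (97.70137023925781, 28.13469123840332), 27.11948013305664)
```

View pics/w2.png

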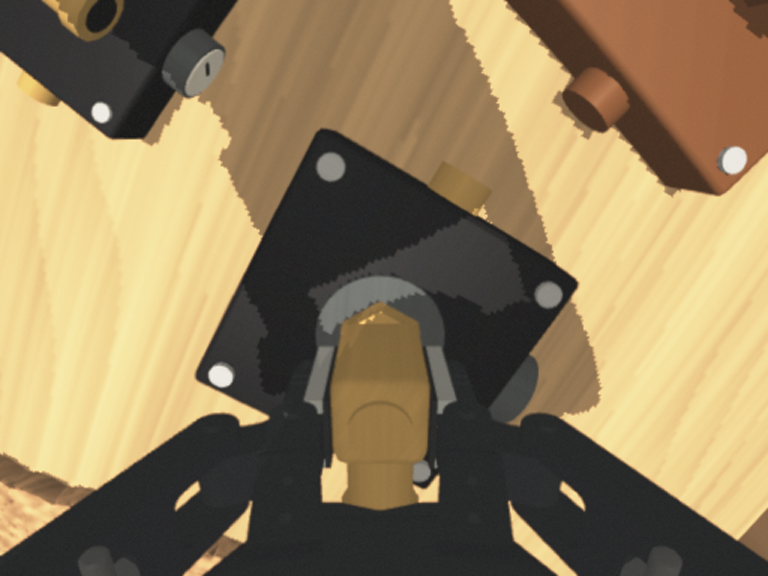

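Gripped and turned 63° so far; in the picture the elbow sits squarely between the pads at (380,390). I'll turn slightly less than the remaining 6.4°, then release, rise and look.

>>> apply_moves --pt "0 0 0 0 0 0.05 1" --pt "0 0 0 0 0 0.05 1" --pt "0 0 0 0 0 0 1" --pt "0 0 0 0 0 0 1" --pt "0 0 0 0 0 0 1" --newtons 40

```text
time: 6.2
ee_pos: [0.4925, -0.2219, 0.2414]
eef_rot: [[-0.362, 0.932, -0.0], [0.932, 0.362, -0.0], [-0.0, -0.0, -1.0]]
ft_force: [-3.6, 2.8, 7.2]
gripper_width: 0.0276
finger_force: 40.8
```

>>> apply_moves --pt "0 0 0 0 0 0 -1" --pt "0 0 0 0 0 0 -1" --pt "0 0 0 0 0 0 -1" --pt "0 0 0 0 0 0 -1" --pt "0 0 0 0 0 0 -1" --pt "0 0 0 0 0 0 -1" --pt "0 0 -0.02 0 0 0 -1" --pt "0 0 -0.04 0 0 0 -1" --pt "0 0 -0.04 0 0 0 -1" --pt "0 0 -0.02 0 0 0 -1" --pt "0 0 0 0 0 0 -1" --pt "0 0 0 0 0 0 -1"

```text
time: 7.4
ee_pos: [0.4923, -0.2219, 0.3602]
eef_rot: [[-0.362, 0.932, 0.0], [0.932, 0.362, -0.0], [-0.0, 0.0, -1.0]]
ft_force: [-0.5, -0.2, -0.6]
gripper_width: 0.0857
finger_force: 0.0
```

```bash
python3 look.py w3
```

```text
7.4 [ 0.4923 -0.2219  0.3602] head 111.2 tilt [ 3.e-04 -2.e-04 -1.e+00] 0.08571129189801696 0.0 [-0.51161513 -0.22382809 -0.62542799]
upturn 0 
brass 2390 ((497.21112060546875, -237.80618286132812), (27.99664306640625, 64.72434997558594), 21.24081039428711)
top 1050 0.10338815256011018 ((496.9796447753906, -237.64390563964844), (26.630199432373047, 63.27378463745117), 20.329946517944336)
```

View pics/w3.png

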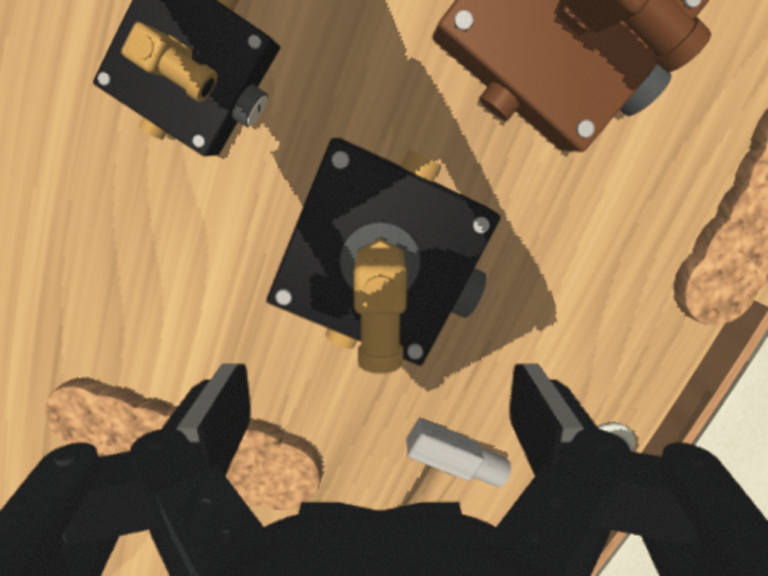

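The released elbow measures -68.8° in the wrist picture, with its mouth at (380,362) square over the hidden tab. Three cameras put the tab at -69.4° to -69.7°, so the outlet is on it to within 1° and not past it. The gripper is clear, so I'll hand in.

```bash
python3 -c "
from station import env
print(env.close_job())"
```

```text
the job is handed in; nothing more can be done
None
```

I screwed the brass elbow on the large black block about 69° clockwise; its outlet now points at the red tab, less than 1° short and not past it by my camera measurements. The silvery elbow was not touched, and the job is handed in.

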